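# Line up wheel bearings against the stop rail

### The arm

A 6-joint arm with a two-finger parallel gripper is mounted at the origin on the work surface. World frame = base frame: x ahead of the robot, y to its left, z up, the work surface at z = 0. Lengths are in m, angles in rad, forces in N, time in s.
With the tool pointing down it reaches from about 0.425 to 0.95 m from the base axis. Payload 14.7 kg.
Tool frame: the origin (TCP) lies on the centre line of the jaws, within the pads' length; the fingertips stand 11 mm ahead of it and the grasp point (between the pads) lies 8 mm behind it; z points along the fingers, y is the direction in which the jaws open and shut (so a half turn about z gives the same grasp; the last joint's range is limited). The gripper opens to 85 mm and grips with 20 to 120 N. Pads are 22 mm wide; open, the fingers measure 114 mm over their backs; the gripper's body (76 mm by 85 mm) begins 54 mm behind the grasp point. The pads swing forward as they close: fully open they stand 13 mm farther back than shut.
Start: joints at [-1.225, 0.48, 1.596, -0, 1.065, -0.047], TCP at [0.249, -0.6, 0.242] pointing down, gripper open.
Joint ranges: [-2.75, 2.75], [-0.82, 2.05], [0.23, 2.67], [-1.56, 4.7], [0.09, 2.69], [-2.92, 2.92]. Speed limits (rad/s): [1.89, 1.89, 2.39, 3.01, 3.01, 3.01].

### API

Orientations are given as a rotation vector (axis times angle).
In Python, from workcell import robot, eyes, ticket gives the robot as it stands.
- The arm moves only by the tool send_rows, never from a script. Its argument "series" is a list of rows, each a list of 7 numbers: the shift along the tool's x, y, z in m, then the turn, a rotation vector about the tool's x, y, z in rad, then the gripper's target within -1 to 1 (fully open at 1, half-way at 0, shut at -1). A call has 1 to 5 rows; each row is the pose to reach, as a shift and turn from the pose commanded when the call began, along the tool's axes at that moment; what a row does not reach only later rows make up. A row lasts 1/10 s, in which the tool goes at most 50 mm and 8.59 degrees, less where a joint would pass 70% of its speed; a pose out of reach is approached as far as the arm can. A call with a gripper value outside its range is refused whole. The fingers move at their own pace and stop on an object; "newtons" is the grip in N (left out, the last holds). Time passes only in rows, so rows that repeat a pose let the fingers close. It gives the time, the measured TCP pose, the force and the opening at its end, in the units of the state.
- robot.get_obs(): the state, without advancing time (a new reading comes with each control period).
- eyes.snapshot(name): name is "scene" or "top" or "wrist"; returns the picture (384x512x3 uint8, blue, green, red); there is no depth.
- eyes.calibration(name): a dict with "mtx" (3x3 intrinsics, pixels), "origin" and "orientation" of the camera in the world. Camera axes: x right, y down, z forward; pixel columns grow to the right and rows downward; lengths in m; the calibration is good to about 2 mm. A picture is of the moment at which its call begins: read the wrist's pose just before it. calibration takes no time and is no camera call; for the wrist camera it gives the pose at the moment of the call.
- ticket.sign_off(): hands the job in, once; it reports no verdict.
The state is a dict: "time_s": time; "joint_positions": joint angles; "qd": joint speeds; "effort": joint torques, N m; "tool_pos": TCP position; "tcp_rot": TCP orientation; "force": force on the tool from outside, world axes, zero at the start; "torque": the same for the moment, N m; "finger_gap": opening from 0.0 (shut) to 1.0 (fully open).
Only numpy, scipy, OpenCV 4.12 (cv2) and the standard library are available. Lean on these libraries where they do the work, as an engineer would, in place of code of your own. Each camera call takes 0.05 s, during which the arm holds its last target. There are 200 camera calls.

### The job

Line up the four loose wheel bearings against the strip of the stop rail: pick up the aluminium straightedge, push the bearings away from you with its long edge, and press the whole row squarely against the strip, with about 8 N more than it takes to slide them and never more than 14 N on the rail; do not touch the bearings with the gripper. Then draw the straightedge back and leave it standing on its foot, clear of the bearings, which stay in a straight line along the strip. Leave everything else alone.

Things in the scene. Friction and masses are not known exactly. Their poses are not given: they have to be found in the camera images.
- rail: Steel stop rail: a fixed bar 340 mm long, 22 mm high. Origin on the bench under the middle of its front face; x points away from the robot, square to that face; y along it; z up. On pins in front of it, parallel, is the flat stop strip (330 mm long, 20 mm high, 6 mm thick, rigidly clamped), front face 8 to 42 mm in front of the bar (x = -8 to -42 mm): the setting varies and is not measured.
- straightedge: Loose aluminium straightedge, 300 mm long, about 0.35 kg: an inverted T. Foot 44 mm wide, 8 mm thick; on its middle a rib 10 mm thick, from 8 to 55 mm high, to grip from above near mid-length. Origin under the middle of the foot; x along its length, y across (pushing edges at y = +-22 mm), z up. Starts to the left or right of the row, roughly along the robot's forward direction.
- bearing0: Sealed steel wheel bearing lying flat, a disc 46 mm across and 18 mm high, about 0.14 kg, loose, number 0 of the row of four in front of the rail (0 at its -y end, 3 at its +y end). Sliding one takes about 1 to 1.7 N. Origin at the centre of its underside, z up. Starts with its centre 95 to 150 mm in front of the bar; seated, its centre is 23 mm from the strip.
- bearing1: Sealed steel wheel bearing lying flat, a disc 46 mm across and 18 mm high, about 0.14 kg, loose, number 1 of the row of four in front of the rail (0 at its -y end, 3 at its +y end). Sliding one takes about 1 to 1.7 N. Origin at the centre of its underside, z up. Starts with its centre 95 to 150 mm in front of the bar; seated, its centre is 23 mm from the strip.
- bearing2: Sealed steel wheel bearing lying flat, a disc 46 mm across and 18 mm high, about 0.14 kg, loose, number 2 of the row of four in front of the rail (0 at its -y end, 3 at its +y end). Sliding one takes about 1 to 1.7 N. Origin at the centre of its underside, z up. Starts with its centre 95 to 150 mm in front of the bar; seated, its centre is 23 mm from the strip.
- bearing3: Sealed steel wheel bearing lying flat, a disc 46 mm across and 18 mm high, about 0.14 kg, loose, number 3 of the row of four in front of the rail (0 at its -y end, 3 at its +y end). Sliding one takes about 1 to 1.7 N. Origin at the centre of its underside, z up. Starts with its centre 95 to 150 mm in front of the bar; seated, its centre is 23 mm from the strip.
- nut_a: Bystander: hexagon nut, 34 mm across, 16 mm high, beyond the rail's +y end of the row, 205 to 220 mm from the rail's middle along the rail. Origin at the centre of its underside. Leave alone.
- nut_b: Bystander: hexagon nut, 40 mm across, 20 mm high, beyond the -y end of the row, 205 to 220 mm from the rail's middle along the rail. Origin at the centre of its underside. Leave alone.
- wrench: Bystander: wrench 240 mm long lying flat, roughly along the robot's forward direction, on the side where the straightedge is not. Leave alone.
- big_bearing: Bystander: larger bearing, 76 mm diameter, 24 mm high, behind the rail; not one of the four. Origin at the centre of its underside. Leave alone.
- grease_tin: Bystander: tin, 68 mm diameter, 70 mm high, behind the rail. Origin at the centre of its underside. Leave alone.
- carton: Bystander: small cardboard box 50 x 90 x 40 mm behind the rail. Origin at the centre of its underside. Leave alone.
- tape: Bystander: roll of tape, 90 mm diameter, 40 mm high, behind the rail. Origin at the centre of its underside. Leave alone.
Things that resemble listed ones, but are neither listed nor needed, are in the scene too. What is shaped like the bearing1 but green or turquoise is not meant.

How it is judged:
By the outcome, as a careful person would: the job done as asked, in the order asked, and still so for the second after the job is handed in, with the robot touching nothing.
It also fails if it takes over 58 s, if anything falls off the work surface, if the arm or the gripper's body presses on something with over 40 N, if the wrist force passes 120 N, or if a joint passes its speed limit or range.

## Working session

There is one attempt and no reset: what is moved stays moved. The work goes in short steps, Python scripts to look and compute and a tool call to move; the robot and the scene stay as the last step left them, time stands still between calls to the robot, and variables do not carry over. Pictures are saved under pics/ and viewed, about 8 in all and at most 12, crops included, and the job is handed in when it is done.

Besides the shell and the picture viewer there is one more tool, called after ">>>" as name([rows], argument=value, ...), one row to a line, values as JSON. send_rows: Moves the arm, as the interface text tells. Its arguments: {"type":"object","properties":{"series":{"type":"array","items":{"type":"array","items":{"type":"number"}}},"newtons":{"type":"number"}},"required":["series"]}

```bash
mkdir -p pics; ls; cat > h.py <<'E'
import numpy as np, cv2
from scipy.spatial.transform import Rotation as R
from workcell import robot, eyes, ticket
def rot(o):
    o=np.array(o,float)
    return o if o.shape==(3,3) else (R.from_rotvec(o).as_matrix() if o.size==3 else R.from_quat(o).as_matrix())
def px2w(cal,uv,z):
    K=np.array(cal['mtx']);r=rot(cal['orientation'])@np.linalg.inv(K)@np.array([uv[0],uv[1],1.])
    o=np.array(cal['origin']);return o+r*(z-o[2])/r[2]
def w2px(cal,p):
    q=np.array(cal['mtx'])@rot(cal['orientation']).T@(np.array(p)-np.array(cal['origin']));return q[:2]/q[2]
E
python3 - <<'E'
from h import *
for n in('top','scene'):
    c=eyes.calibration(n);print(n,c);cv2.imwrite(f'pics/{n}0.png',eyes.snapshot(n))
im=cv2.imread('pics/top0.png');cv2.imwrite('pics/top0b.png',cv2.resize(im,(800,600),interpolation=cv2.INTER_CUBIC))
print(robot.get_obs())
E
```

```text
pics
top {'mtx': array([[481.46002832,   0.        , 250.57825206],
       [  0.        , 481.46002832, 194.37202182],
       [  0.        ,   0.        ,   1.        ]]), 'origin': array([ 0.46715393, -0.00718964,  1.05779644]), 'orientation': array([-2.17887023,  2.16520539, -0.10970517])}
scene {'mtx': array([[359.58569597,   0.        , 262.85547167],
       [  0.        , 359.58569597, 190.08942599],
       [  0.        ,   0.        ,   1.        ]]), 'origin': array([ 1.03354039, -0.40014614,  0.80955482]), 'orientation': array([-2.26756535, -1.0615817 ,  0.35535736])}
{'time_s': 0.1, 'joint_positions': array([-1.22459380e+00,  4.80757701e-01,  1.59680759e+00, -2.34889175e-05,
        1.06512289e+00, -4.66171289e-02]), 'qd': array([-0.00160968, -0.00158434, -0.00080734,  0.00051393,  0.00073424,
       -0.000524  ]), 'effort': array([ 2.26813645e-04, -9.52259588e+01, -4.31042612e+01, -2.32331240e-04,
        5.07822755e-03, -3.60206184e-05]), 'tool_pos': array([ 0.24869542, -0.60014853,  0.2417452 ]), 'tcp_rot': array([-3.08012795e+00, -6.12886816e-01,  2.88615786e-04]), 'force': array([-1.02790885,  0.26673531,  0.66779343]), 'torque': array([ 0.0180545 , -0.03029132, -0.00395755]), 'finger_gap': 0.9986222882080885}
```

View pics/top0b.png

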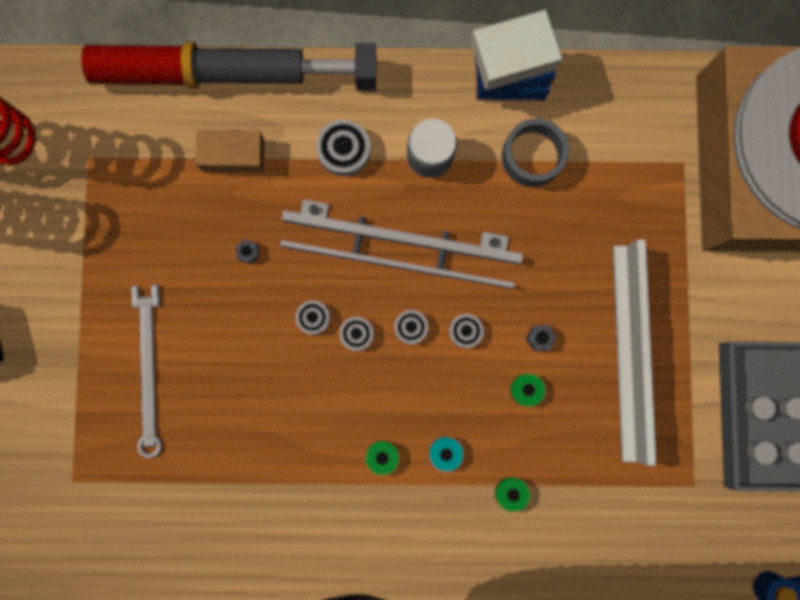

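The top view, with up = +x and left = +y, shows these things:
- **Rail:** (283,215)–(521,260), with the strip at (281,243)–(514,287).
- **Bearings:** four steel ones at (312,317), (356,333), (411,326) and (466,330). The green and turquoise discs at (528,390), (383,458), (447,455) and (513,494) are decoys.
- **Straightedge:** at right, (632,245)–(638,463).

Next I'll enlarge for accurate pixels.

```bash
python3 - <<'E'
import cv2
im=cv2.imread('pics/top0.png')
a=cv2.resize(im[120:262,170:370],(800,568),interpolation=cv2.INTER_CUBIC);cv2.imwrite('pics/c1.png',a) # x4
b=cv2.resize(im[145:305,385:430],None,fx=3.75,fy=3.75,interpolation=cv2.INTER_CUBIC);cv2.imwrite('pics/c2.png',b)
E
```

```text
(no output)
```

View pics/c1.png

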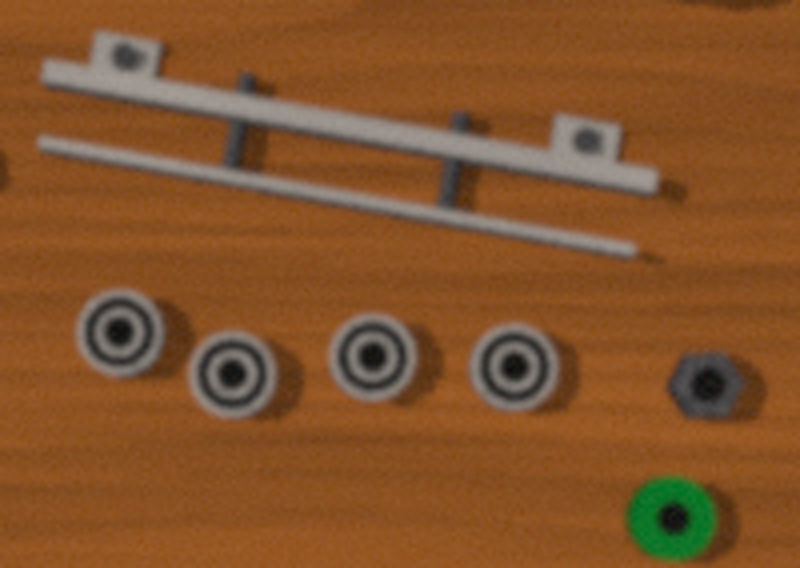

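View pics/c2.png

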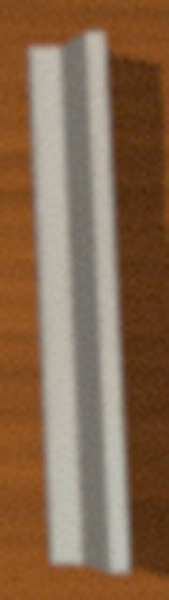

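Crop readings:
- **Strip top, front edge:** c1 (38,147)–(635,256).
- **Bar front top edge:** c1 (42,84)–(656,193).
- **Bearings:** c1 (120,332), (232,374), (373,357), (514,367), all steel with dark rings. These fit the description, since the others are green or turquoise.
- **Nut:** c1 (707,384).
- **Straightedge:** rib-top ends at c2 (96,31) and (121,573), and the foot's left edge runs (28,47)–(50,565).

```bash
cat > m.py <<'E'
from h import *
c=eyes.calibration('top')
P=lambda x,y,s,ox,oy,z: px2w(c,(x/s+ox,y/s+oy),z)
p1=lambda x,y,z:P(x,y,4,170,120,z)
p2=lambda x,y,z:P(x,y,3.75,385,145,z)
f=lambda z:P(*z[:2],1.5625,0,0,z[2])
def show(n,p):print(n,np.round(p[:2]*1000,1))
E
python3 - <<'E'
from m import *
a,b=p1(38,147,.020),p1(635,256,.020);show('strip',a);show('',b);print(np.linalg.norm(a-b),'ang',np.degrees(np.arctan2(*(a-b)[[0,1]])))
a1,b1=p1(42,84,.022),p1(656,193,.022);show('bar',a1);show('',b1);print(np.linalg.norm(a1-b1),'ang',np.degrees(np.arctan2(*(a1-b1)[[0,1]])))
u=(a1-b1)[:2];u/=np.linalg.norm(u);n=np.array([u[1],-u[0]]);print('yaw rail',np.degrees(np.arctan2(n[1],n[0])))
m=(a+b)[:2]/2;m1=(a1+b1)[:2]/2;print('mid',m,m1,'setting',(m-m1)@n)
for k,(x,y,z) in dict(b3=(120,332,.018),b2=(232,374,.018),b1=(373,357,.018),b0=(514,367,.018),nutb=(707,384,.018),green=(673,519,.018)).items():
    p=p1(x,y,z);show(k,p);print('   rail frame',(p[:2]-m)@n*1000,(p[:2]-m1)@u*1000)
for k,q in dict(nuta=(247,251,.018),g2=(383,458,.018),tq=(447,455,.018),g3=(513,494,.018),w=(149,447,.01)).items():
    p=f(q);show(k,p);print('   rail frame',(p[:2]-m)@n*1000,(p[:2]-m1)@u*1000)
r,s=p2(96,31,.055),p2(121,573,.055);show('rib',r);show('',s);print(np.linalg.norm(r-s))
show('ribmid',(r+s)/2);d=r-s;print('yaw',np.degrees(np.arctan2(d[1],d[0])))
r,s=p2(28,47,.008),p2(50,565,.008);show('footL',r);show('',s);d=r-s;print(np.linalg.norm(d),'yaw',np.degrees(np.arctan2(d[1],d[0])))
e=np.array([-d[1],d[0]])[:2];e/=np.linalg.norm(e);print('mid from foot',((r+s)[:2]/2-e*.022)*1000)
E
```

```text
strip [651.2 146.2]
 [ 593.4 -179. ]
0.3303039889405952 ang 10.072300707865756
bar [685.7 144.4]
 [ 627.7 -190.5]
0.33985932517109957 ang 9.817351502317079
yaw rail -9.817351502317079
mid [ 0.62230895 -0.01642688] [ 0.65672267 -0.02302091] setting -0.03503411538204961
b3 [550.4 100. ]
   rail frame -90.69006576269196 103.0944543048771
b2 [528.   39.1]
   rail frame -102.35982937202405 39.293664628682805
b1 [537.7 -37. ]
   rail frame -79.82953757752018 -34.101447866194974
b0 [ 532.8 -113.3]
   rail frame -71.68615833389454 -110.09794247168436
nutb [ 524.3 -217.6]
   rail frame -62.3168594488429 -214.32691874362263
green [ 451.6 -198.4]
   rail frame -137.14451959422846 -207.752949881992
nuta [642.6 193.1]
   rail frame -15.692888013388359 210.5162902338447
g2 [358.8   0.9]
   rail frame -262.63677262385806 -27.243501986209726
tq [363.3 -86.3]
   rail frame -243.30825497887747 -112.33769890576517
g3 [ 311.7 -175.7]
   rail frame -278.87200902642667 -209.25346058697218
w [370.9 322.2]
   rail frame -305.4535802981434 291.45738024509126
rib [ 655.7 -346.9]
 [ 355.2 -352.6]
0.3004963810961162
ribmid [ 505.5 -349.7]
yaw 1.0888441289636988
footL [ 654.7 -322.4]
 [ 354.3 -328.2]
0.3004828064482903 yaw 1.096445472819398
mid from foot [ 504.90138417 -347.31704021]
```

```bash
cat > plan.py <<'E'
import sys
from h import *
o=robot.get_obs();M=R.from_rotvec(o['tcp_rot']).as_matrix();p=np.array(o['tool_pos'])
yaw=np.degrees(np.arctan2(M[1,0],M[0,0]))
print('t %.2f'%o['time_s'],'pos',np.round(p*1000,1),'yaw %.2f'%yaw,'zax',np.round(M[:,2],4),'F',np.round(o['force'],2),'T',np.round(o['torque'],3),'gap %.3f'%o['finger_gap'],'q',np.round(o['joint_positions'],2))
if len(sys.argv)>4:
    x,y,z,w=map(float,sys.argv[1:5]);T=R.from_euler('ZX',[np.radians(w),np.pi]).as_matrix()
    print('shift',np.round(M.T@(np.array([x,y,z])-p),4),'turn',np.round(R.from_matrix(M.T@T).as_rotvec(),4))
E
python3 plan.py .5053 -.3485 .035 1.1
```

```text
t 0.10 pos [ 248.7 -600.1  241.7] yaw 22.51 zax [-4.e-04  1.e-03 -1.e+00] F [-1.03  0.27  0.67] T [ 0.018 -0.03  -0.004] gap 0.999 q [-1.22  0.48  1.6  -0.    1.07 -0.05]
shift [ 0.3334 -0.134   0.2069] turn [-1.100e-03  2.000e-04  3.736e-01]
```

>>> send_rows([
  [0.04,-0.016,0.01,0,0,0.075,1],
  [0.08,-0.032,0.02,0,0,0.15,1],
  [0.12,-0.048,0.03,0,0,0.225,1],
  [0.16,-0.064,0.04,0,0,0.3,1],
  [0.2,-0.08,0.06,0,0,0.374,1],
])

```text
time_s: 0.6
tool_pos: [0.4043, -0.4492, 0.1827]
tcp_rot: [3.14, 0.024, 0.002]
force: [0.6, -0.7, -0.4]
finger_gap: 1.003
```

```bash
python3 plan.py .5053 -.3485 .11 1.1
```

```text
t 0.60 pos [ 404.3 -449.2  182.7] yaw 0.89 zax [ 0.0011 -0.0013 -1.    ] F [ 0.63 -0.68 -0.37] T [-0.007 -0.032 -0.026] gap 1.003 q [-0.89  0.48  1.77  0.    0.89  0.67]
shift [ 0.1024 -0.0992  0.0727] turn [ 0.0013 -0.0011 -0.0037]
```

>>> send_rows([
  [0.03,-0.03,0.02,0,0,-0.004,1],
  [0.06,-0.058,0.04,0,0,-0.004,1],
  [0.09,-0.087,0.06,0,0,-0.004,1],
  [0.102,-0.099,0.073,0,0,-0.004,1],
  [0.102,-0.099,0.073,0,0,-0.004,1],
])

```text
time_s: 1.1
tool_pos: [0.5035, -0.3467, 0.1073]
tcp_rot: [-3.139, -0.04, 0.004]
force: [-0.2, 0.3, -0.7]
finger_gap: 0.997
```

```bash
python3 plan.py .5053 -.3485 .035 1.1; python3 - <<'E'
from h import *
c=eyes.calibration('wrist');im=eyes.snapshot('wrist')
for p in [(.5053,-.3485,.055),(.5053,-.3485,.008)]:print(w2px(c,p))
cv2.imwrite('pics/w1.png',im)
E
```

```text
t 1.10 pos [ 503.5 -346.7  107.3] yaw 1.47 zax [-0.0025  0.0021 -1.    ] F [-0.18  0.3  -0.66] T [-0.01   0.005 -0.029] gap 0.997 q [-0.65  0.59  1.8   0.    0.76  0.89]
shift [0.0019 0.002  0.0722] turn [-0.0021  0.0024  0.0064]
[263.25337231 212.7073855 ]
[262.65044687 190.55901986]
```

View pics/w1.png

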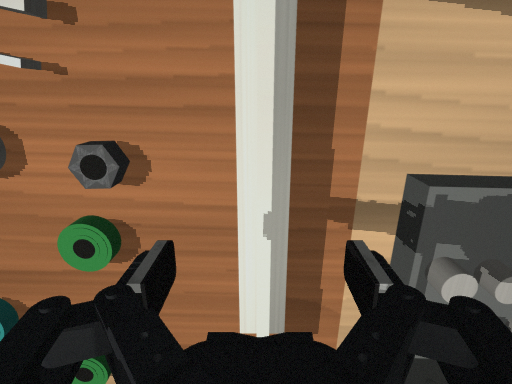

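The wrist view shows the straightedge centred between the open jaws, with its rib near column 262 and the fingers at 165 and 355. I'll descend and grip.

>>> send_rows([
  [0.001,0.001,0.025,0,0,0.003,1],
  [0.001,0.001,0.05,0,0,0.003,1],
  [0.001,0.001,0.072,0,0,0.003,1],
  [0.001,0.001,0.072,0,0,0.003,0],
  [0.001,0.001,0.072,0,0,0.003,-1],
], newtons=60)

```text
time_s: 1.65
tool_pos: [0.5036, -0.3512, 0.038]
tcp_rot: [3.141, 0.029, 0.0]
force: [-0.8, -1.0, 0.5]
finger_gap: 0.689
```

>>> send_rows([
  [0,0,0,0,0,0,-1],
  [0,0,0,0,0,0,-1],
  [0,0,0,0,0,0,-1],
  [0,0,0,0,0,0,-1],
  [0,0,0,0,0,0,-1],
])

```text
time_s: 2.15
tool_pos: [0.5045, -0.3505, 0.0383]
tcp_rot: [3.14, 0.031, 0.002]
force: [-2.8, -0.7, 8.9]
finger_gap: 0.104
```

```bash
python3 plan.py .5053 -.3485 .035 1.1;python3 plan.py .5053 -.3485 .035 1.1
```

```text
t 2.15 pos [ 504.5 -350.5   38.3] yaw 1.15 zax [ 0.001 -0.001 -1.   ] F [-2.77 -0.71  8.85] T [-0.028  0.33  -0.003] gap 0.104 q [-0.66  0.69  1.83 -0.    0.62  0.89]
shift [ 0.0008 -0.002   0.0033] turn [ 0.001  -0.001   0.0008]
t 2.15 pos [ 504.5 -350.5   38.3] yaw 1.15 zax [ 0.001 -0.001 -1.   ] F [-2.77 -0.71  8.85] T [-0.028  0.33  -0.003] gap 0.104 q [-0.66  0.69  1.83 -0.    0.62  0.89]
shift [ 0.0008 -0.002   0.0033] turn [ 0.001  -0.001   0.0008]
```

>>> send_rows([
  [0,0,-0.015,0,0,0,-1],
  [0,0,-0.035,0,0,0,-1],
  [0,0,-0.05,0,0,0,-1],
  [-0.005,-0.03,-0.05,0,0,-0.12,-1],
  [-0.01,-0.065,-0.05,0,0,-0.25,-1],
])

```text
time_s: 2.65
tool_pos: [0.4933, -0.2858, 0.0887]
tcp_rot: [3.111, 0.427, 0.003]
force: [1.0, 1.1, -3.5]
finger_gap: 0.105
```

```bash
python3 plan.py .452 .009 .09 80.05
```

```text
t 2.65 pos [ 493.3 -285.8   88.7] yaw 15.64 zax [ 0.0022 -0.0015 -1.    ] F [ 0.96  1.14 -3.53] T [ 0.032 -0.026  0.015] gap 0.105 q [-0.58  0.57  1.91 -0.    0.66  0.72]
shift [ 0.0397 -0.2951 -0.0018] turn [ 2.8000e-03 -4.0000e-04 -1.1242e+00]
```

>>> send_rows([
  [0.005,-0.037,0,0,0,-0.14,-1],
  [0.01,-0.074,0,0,0,-0.28,-1],
  [0.015,-0.111,0,0,0,-0.42,-1],
  [0.02,-0.148,0,0,0,-0.56,-1],
  [0.025,-0.185,0,0,0,-0.7,-1],
])

```text
time_s: 3.15
tool_pos: [0.4675, -0.099, 0.0882]
tcp_rot: [2.775, 1.472, 0.001]
force: [1.7, -0.0, -2.6]
finger_gap: 0.104
```

```bash
python3 plan.py .452 .009 .09 80.05
```

```text
t 3.15 pos [467.5 -99.   88.2] yaw 55.89 zax [ 1.e-03 -2.e-04 -1.e+00] F [ 1.71 -0.03 -2.58] T [-0.005  0.019 -0.015] gap 0.104 q [-0.27  0.48  2.12  0.    0.54  0.32]
shift [ 0.0807 -0.0734 -0.0019] turn [ 1.000e-03 -2.000e-04 -4.217e-01]
```

>>> send_rows([
  [0.027,-0.024,0,0,0,-0.14,-1],
  [0.054,-0.049,0,0,0,-0.28,-1],
  [0.081,-0.073,0,0,0,-0.42,-1],
  [0.081,-0.073,0,0,0,-0.422,-1],
  [0.081,-0.073,0,0,0,-0.422,-1],
])

```text
time_s: 3.65
tool_pos: [0.4535, 0.0084, 0.088]
tcp_rot: [2.409, 2.015, 0.001]
force: [0.4, -0.3, -2.5]
finger_gap: 0.104
```

```bash
python3 plan.py .452 .009 .040 80.05; python3 - <<'E'
from h import *
im=eyes.snapshot('top');cv2.imwrite('pics/t2.png',im)
cv2.imwrite('pics/t2c.png',cv2.resize(im[120:300,160:385],None,fx=3.3,fy=3.3,interpolation=cv2.INTER_CUBIC))
E
```

```text
t 3.65 pos [453.5   8.4  88. ] yaw 79.82 zax [ 1.e-03 -1.e-04 -1.e+00] F [ 0.38 -0.33 -2.54] T [-0.014  0.048 -0.018] gap 0.104 q [-0.05  0.46  2.17 -0.    0.51  0.13]
shift [ 0.0003 -0.0016  0.048 ] turn [ 0.001  -0.0001 -0.004 ]
```

View pics/t2c.png

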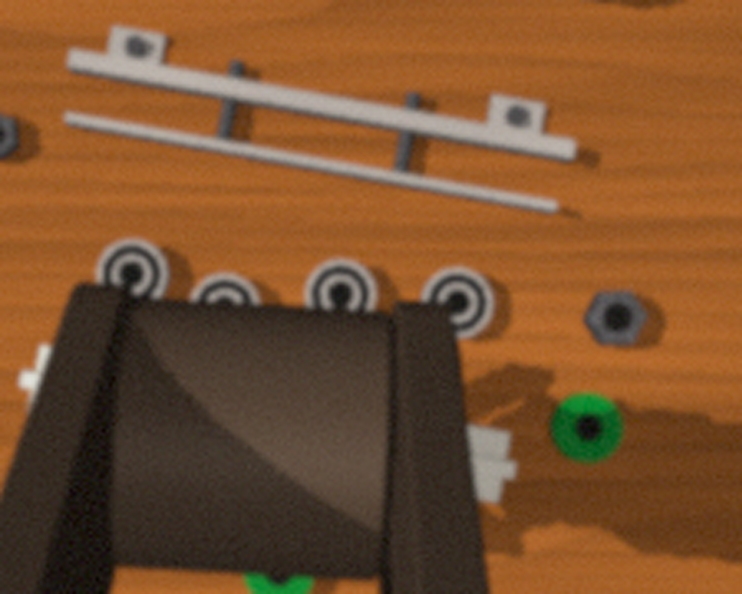

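The straightedge is parallel to the strip behind the row. The nut and the green disc at (587,427) are clear of its right end. I'll lower it.

>>> send_rows([
  [0,0,0.02,0,0,-0.002,-1],
  [0,0,0.04,0,0,-0.002,-1],
  [0,0,0.046,0,0,-0.002,-1],
  [0,0,0.047,0,0,-0.002,-1],
  [0,0,0.047,0,0,-0.002,-1],
])

```text
time_s: 4.2
tool_pos: [0.4535, 0.0073, 0.0407]
tcp_rot: [2.41, 2.015, 0.0]
force: [-0.1, -0.2, -2.6]
finger_gap: 0.107
```

```bash
python3 plan.py .452 .009 .040 80.05; python3 - <<'E'
from h import *
im=eyes.snapshot('scene');cv2.imwrite('pics/s1.png',im)
for p in [(.42,-.11,0),(.6,.15,.02)]:print(w2px(eyes.calibration('scene'),p))
o=robot.get_obs();print(o['force'],o['tool_pos'])
E
```

```text
t 4.20 pos [453.5   7.3  40.7] yaw 79.79 zax [ 1.e-04 -0.e+00 -1.e+00] F [-0.14 -0.2  -2.56] T [ 0.012  0.004 -0.024] gap 0.107 q [-0.05  0.55  2.2  -0.    0.39  0.13]
shift [ 0.0015 -0.0018  0.0007] turn [ 0.0001 -0.     -0.0046]
[199.63113052 186.49719179]
[308.2670686  175.09940272]
[ 0.50749993  0.45902372 -2.83498864] [0.45364616 0.00737672 0.04087428]
```

>>> send_rows([
  [0,0,0.0005,0,0,0,-1],
  [0,0,0.001,0,0,0,-1],
])

```text
time_s: 4.45
tool_pos: [0.4536, 0.0077, 0.0398]
tcp_rot: [2.409, 2.016, 0.001]
force: [-0.3, 0.1, -2.3]
finger_gap: 0.105
```

>>> send_rows([
  [0,0,0.0005,0,0,0,-1],
  [0,0,0.001,0,0,0,-1],
])

```text
time_s: 4.65
tool_pos: [0.4533, 0.0078, 0.0384]
tcp_rot: [2.409, 2.016, 0.0]
force: [0.1, 0.1, -3.3]
finger_gap: 0.104
```

>>> send_rows([
  [0,0,0.0005,0,0,0,-1],
  [0,0,0.001,0,0,0,-1],
  [0,0,0.001,0,0,0,-1],
])

```text
time_s: 4.95
tool_pos: [0.4534, 0.0078, 0.0383]
tcp_rot: [2.409, 2.016, 0.001]
force: [-5.0, -1.0, 31.6]
finger_gap: 0.109
```

>>> send_rows([
  [0,0,0.0005,0,0,0,-1],
  [0,0,0.0005,0,0,0,-1],
])

```text
time_s: 5.15
tool_pos: [0.4534, 0.0078, 0.0382]
tcp_rot: [2.408, 2.016, 0.001]
force: [-9.2, -0.7, 46.4]
finger_gap: 0.105
```

>>> send_rows([
  [0,0,0.0005,0,0,0,-1],
  [0,0,0.0005,0,0,0,-1],
])

```text
time_s: 5.35
tool_pos: [0.4534, 0.0078, 0.0382]
tcp_rot: [2.408, 2.016, 0.002]
force: [-11.5, -0.6, 62.8]
finger_gap: 0.106
```

Contact is at TCP z = 0.0383, and the arm's stiffness is about 30 N/mm. I'll back off to roughly 1 mm above the bench.

>>> send_rows([
  [0,0,-0.0015,0,0,0,-1],
  [0,0,-0.003,0,0,0,-1],
  [0,0,-0.003,0,0,0,-1],
])

```text
time_s: 5.65
tool_pos: [0.4533, 0.0078, 0.0394]
tcp_rot: [2.409, 2.016, 0.0]
force: [-0.0, -0.0, -2.8]
finger_gap: 0.104
```

```bash
cat > st.py <<'E'
from h import *
n=np.array([np.cos(np.radians(9.95)),-np.sin(np.radians(9.95))]);u=np.array([-n[1],n[0]])
m=np.array([.6223,-.0164]);m1=np.array([.6567,-.0230])
o=robot.get_obs();p=np.array(o['tool_pos']);F=np.array(o['force'])
print('normal to strip %.1f mm (seated -68)  lateral %.1f'%((p[:2]-m)@n*1000,(p[:2]-m1)@u*1000),'Fn %.2f'%(F[:2]@n))
E
python3 st.py; python3 plan.py
```

```text
normal to strip -170.7 mm (seated -68)  lateral -4.8 Fn -0.04
t 5.65 pos [453.3   7.8  39.4] yaw 79.86 zax [ 1.e-04  0.e+00 -1.e+00] F [-0.04 -0.   -2.85] T [ 0.026  0.002 -0.05 ] gap 0.104 q [-0.05  0.56  2.2   0.    0.39  0.13]
```

>>> send_rows([
  [0,0.006,0,0,0,-0.003,-1],
  [0,0.012,0,0,0,-0.003,-1],
  [0,0.018,0,0,0,-0.003,-1],
  [0,0.024,0,0,0,-0.003,-1],
  [0,0.03,0,0,0,-0.003,-1],
])

```text
time_s: 6.15
tool_pos: [0.4832, 0.0024, 0.0392]
tcp_rot: [-2.406, -2.02, 0.0]
force: [-0.3, 0.1, -3.2]
finger_gap: 0.102
```

```bash
python3 st.py; python3 plan.py
```

```text
normal to strip -140.2 mm (seated -68)  lateral -5.0 Fn -0.27
t 6.15 pos [483.2   2.4  39.2] yaw 80.03 zax [-3.e-04 -0.e+00 -1.e+00] F [-0.25  0.13 -3.16] T [0.057 0.142 0.029] gap 0.102 q [-0.06  0.58  2.13 -0.    0.43  0.12]
```

>>> send_rows([
  [0,0.005,0,0,0,0,-1],
  [0,0.01,0,0,0,0,-1],
  [0,0.015,0,0,0,0,-1],
  [0,0.02,0,0,0,0,-1],
  [0,0.025,0,0,0,0,-1],
])

```text
time_s: 6.65
tool_pos: [0.5075, -0.0019, 0.0392]
tcp_rot: [-2.406, -2.02, 0.001]
force: [-3.6, 0.6, -2.5]
finger_gap: 0.109
```

```bash
python3 st.py; python3 plan.py
```

```text
normal to strip -115.6 mm (seated -68)  lateral -5.0 Fn -3.62
t 6.65 pos [507.5  -1.9  39.2] yaw 80.03 zax [-5.e-04  0.e+00 -1.e+00] F [-3.57  0.61 -2.53] T [ 0.071  0.539 -0.134] gap 0.109 q [-0.06  0.6   2.08  0.    0.47  0.11]
```

>>> send_rows([
  [0,0.005,0,0,0,0,-1],
  [0,0.01,0,0,0,0,-1],
  [0,0.015,0,0,0,0,-1],
  [0,0.02,0,0,0,0,-1],
  [0,0.025,0,0,0,0,-1],
])

```text
time_s: 7.15
tool_pos: [0.5324, -0.0063, 0.0393]
tcp_rot: [2.406, 2.02, 0.0]
force: [-2.1, 0.1, -3.1]
finger_gap: 0.106
```

```bash
python3 st.py; python3 plan.py
```

```text
normal to strip -90.3 mm (seated -68)  lateral -5.0 Fn -2.11
t 7.15 pos [532.4  -6.3  39.3] yaw 80.03 zax [ 0.  0. -1.] F [-2.12  0.14 -3.08] T [0.089 0.475 0.   ] gap 0.106 q [-0.07  0.62  2.02  0.    0.51  0.11]
```

>>> send_rows([
  [0,0.002,0,0,0,0,-1],
  [0,0.004,0,0,0,0,-1],
  [0,0.006,0,0,0,0,-1],
  [0,0.008,0,0,0,0,-1],
  [0,0.01,0,0,0,0,-1],
])

```text
time_s: 7.65
tool_pos: [0.542, -0.0079, 0.0393]
tcp_rot: [2.406, 2.02, 0.0]
force: [-2.3, 0.6, -3.7]
finger_gap: 0.103
```

```bash
python3 st.py; python3 plan.py;python3 - <<'E'
from h import *
im=eyes.snapshot('top');cv2.imwrite('pics/t3.png',im)
cv2.imwrite('pics/t3c.png',cv2.resize(im[130:250,165:355],None,fx=4,fy=4,interpolation=cv2.INTER_CUBIC))
E
```

```text
normal to strip -80.6 mm (seated -68)  lateral -5.0 Fn -2.33
t 7.65 pos [542.   -7.9  39.3] yaw 80.03 zax [ 1.e-04 -0.e+00 -1.e+00] F [-2.27  0.55 -3.73] T [ 0.089  0.483 -0.012] gap 0.103 q [-0.07  0.62  2.   -0.    0.52  0.1 ]
```

View pics/t3c.png

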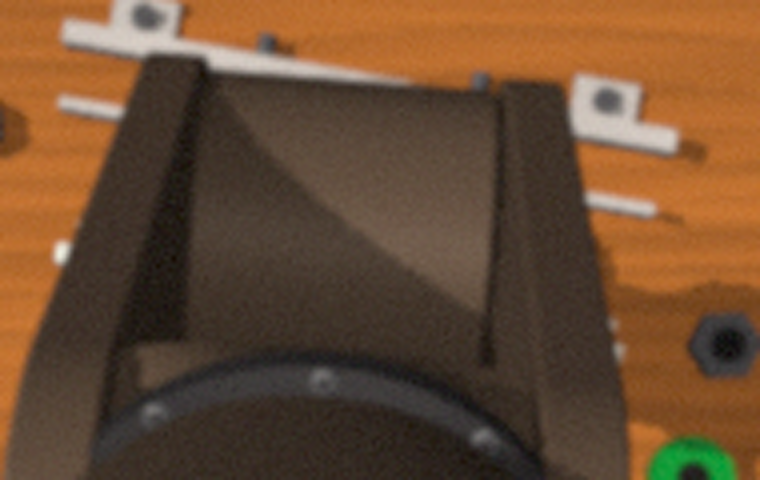

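The top view is blocked by the arm; only the strip ends show, at (60,103) and (655,208). I'll look from the scene camera on the far side.

```bash
python3 - <<'E'
from h import *
im=eyes.snapshot('scene');c=eyes.calibration('scene')
q=np.array([w2px(c,p) for p in [(.65,.15,0),(.6,-.18,0),(.5,.15,0),(.45,-.2,0)]]);print(q.round())
x0,y0=(q.min(0)-15).astype(int);x1,y1=(q.max(0)+15).astype(int);s=min(800/(x1-x0),600/(y1-y0));print(x0,y0,s)
cv2.imwrite('pics/s2c.png',cv2.resize(im[y0:y1,x0:x1],None,fx=s,fy=s,interpolation=cv2.INTER_CUBIC))
E
```

```text
[[320. 190.]
 [216. 242.]
 [285. 160.]
 [178. 209.]]
163 145 4.678362573099415
```

View pics/s2c.png

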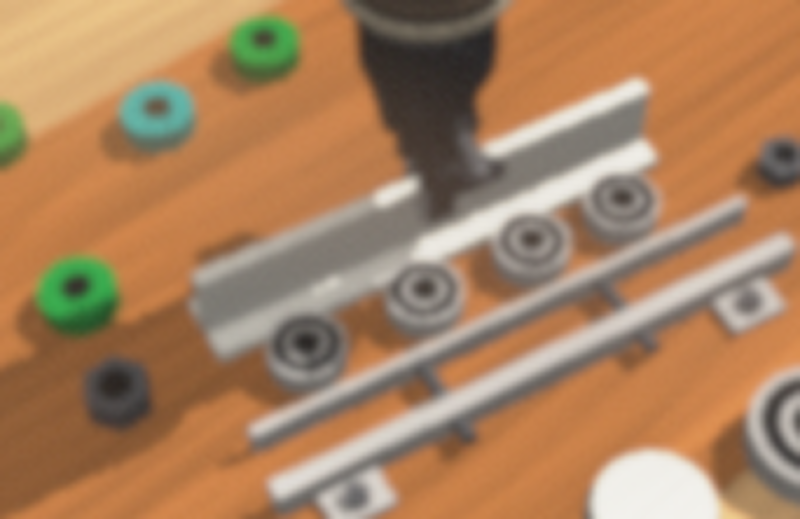

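The scene view shows all four steel bearings touching the straightedge's edge in a line parallel to the strip, about 10 mm short of it. Next, a close look with the wrist camera for the remaining gap.

```bash
python3 - <<'E'
from h import *
c=eyes.calibration('wrist');im=eyes.snapshot('wrist');cv2.imwrite('pics/w2.png',im)
np.savez('w2.npz',**{k:np.array(v) for k,v in c.items()})
cv2.imwrite('pics/w2b.png',cv2.resize(im,(800,600),interpolation=cv2.INTER_CUBIC))
E
python3 plan.py
```

```text
t 7.80 pos [542.4  -8.   39.4] yaw 80.03 zax [ 9.e-04 -1.e-04 -1.e+00] F [ 0.17 -0.84 -3.01] T [0.03  0.042 0.021] gap 0.110 q [-0.07  0.62  2.   -0.    0.52  0.1 ]
```

View pics/w2b.png

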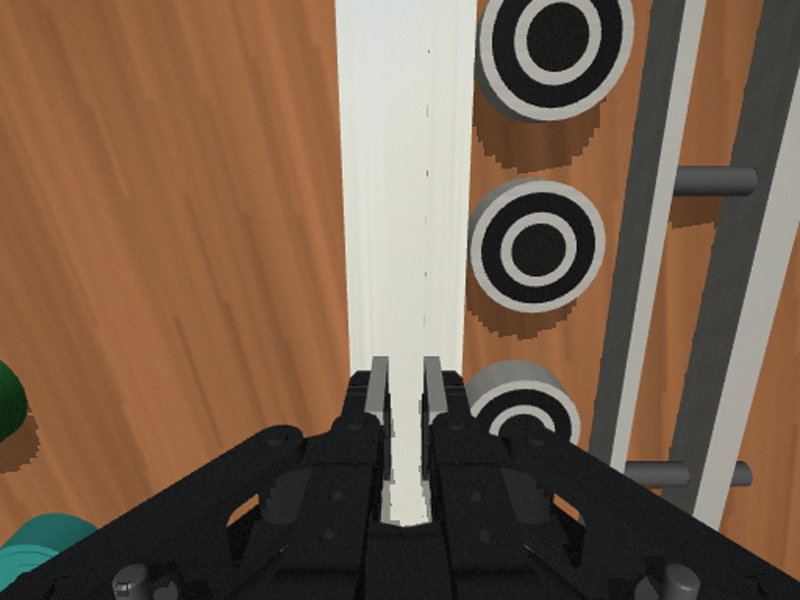

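```bash
python3 - <<'E'
from h import *
c=dict(np.load('w2.npz'));im=cv2.imread('pics/w2.png');g=cv2.GaussianBlur(cv2.cvtColor(im,cv2.COLOR_BGR2GRAY),(3,3),0).astype(float)
top=[];bot=[]
for y in range(5,295,10):
    x0=int((687-(687-612)*(y/.64)/468)*.64);d=np.diff(g[y,x0-7:x0+7]);k=d.argmax();
    top.append((x0-7+k+.5,y))
P=np.array([px2w(c,p,.020)[:2] for p in top])
d,_=cv2.fitLine(P.astype(np.float32),cv2.DIST_HUBER,0,1e-4,1e-4).ravel().reshape(2,2);d=d*np.sign(d[1]);mm=_
print('strip dir deg',np.degrees(np.arctan2(d[1],d[0])),'rms',np.std((P-mm)@[d[1],-d[0]])*1000)
n=np.array([d[1],-d[0]])
for nm,(x,y) in dict(b3=(558,38),b2=(538,249)).items():
    x,y=int(x*.64),int(y*.64);r=26;y0=max(0,y-r);sub=(g[y0:y+r,x-r:x+r]<60).astype(np.uint8)
    l,s=cv2.connectedComponents(sub);m=s==s[y-y0,x-r+r] if False else s==s[y-y0,r]
    yy,xx=np.nonzero(m);q=px2w(c,(xx.mean()+x-r,yy.mean()+y0),.017)[:2];print(nm,m.sum(),q*1000,'gap',((mm-q)@n-.023)*1000)
t=np.array([.5424,-.0080]);print('tcp->strip',((t-mm)@n)*1000)
E
```

```text
strip dir deg 80.05667 rms 0.14971045380186218
b3 1316 [606.77022435  92.28214885] gap 11.769257710497993
b2 856 [595.57695197  28.39846831] gap 11.763348505549123
tcp->strip -80.85646376071712
```

The wrist view gives a strip direction of 80.06°, matching the straightedge's yaw of 80.03°. The bearings are about 11.8 mm from the strip. I'll advance 9.5 mm, then creep.

>>> send_rows([
  [0,0.002,0,0,0,0,-1],
  [0,0.004,0,0,0,0,-1],
  [0,0.006,0,0,0,0,-1],
  [0,0.008,0,0,0,0,-1],
  [0,0.0095,0,0,0,0,-1],
])

```text
time_s: 8.3
tool_pos: [0.5514, -0.0096, 0.0393]
tcp_rot: [2.406, 2.02, 0.0]
force: [-3.0, 0.6, -1.8]
finger_gap: 0.11
```

>>> send_rows([
  [0,0.0001,0,0,0,0,-1],
  [0,0.0002,0,0,0,0,-1],
  [0,0.0003,0,0,0,0,-1],
  [0,0.0004,0,0,0,0,-1],
  [0,0.0005,0,0,0,0,-1],
])

```text
time_s: 8.8
tool_pos: [0.5517, -0.0096, 0.0393]
tcp_rot: [2.406, 2.02, 0.0]
force: [-2.0, 0.2, -2.4]
finger_gap: 0.103
```

```bash
python3 st.py; python3 plan.py
```

```text
normal to strip -70.7 mm (seated -68)  lateral -5.0 Fn -1.97
t 8.80 pos [551.7  -9.6  39.3] yaw 80.03 zax [ 1.e-04  0.e+00 -1.e+00] F [-1.96  0.21 -2.45] T [ 0.041  0.349 -0.018] gap 0.103 q [-0.07  0.63  1.98  0.    0.53  0.1 ]
```

>>> send_rows([
  [0,0.0001,0,0,0,0,-1],
  [0,0.0002,0,0,0,0,-1],
  [0,0.0003,0,0,0,0,-1],
  [0,0.0004,0,0,0,0,-1],
])

```text
time_s: 9.2
tool_pos: [0.5518, -0.0097, 0.0393]
tcp_rot: [-2.406, -2.02, 0.001]
force: [-3.9, 0.5, -1.2]
finger_gap: 0.105
```

```bash
python3 st.py; python3 plan.py
```

```text
normal to strip -70.6 mm (seated -68)  lateral -5.0 Fn -3.95
t 9.20 pos [551.8  -9.7  39.3] yaw 80.03 zax [-5.e-04  1.e-04 -1.e+00] F [-3.92  0.47 -1.16] T [ 0.126  0.679 -0.009] gap 0.105 q [-0.07  0.63  1.98  0.    0.54  0.1 ]
```

>>> send_rows([
  [0,0.0001,0,0,0,0,-1],
  [0,0.0002,0,0,0,0,-1],
  [0,0.0003,0,0,0,0,-1],
  [0,0.0004,0,0,0,0,-1],
])

```text
time_s: 9.6
tool_pos: [0.5525, -0.0098, 0.0393]
tcp_rot: [2.406, 2.02, 0.0]
force: [-2.1, 0.7, -2.0]
finger_gap: 0.105
```

```bash
python3 st.py; python3 plan.py
```

```text
normal to strip -69.9 mm (seated -68)  lateral -5.0 Fn -2.20
t 9.60 pos [552.5  -9.8  39.3] yaw 80.03 zax [ 1.e-04 -0.e+00 -1.e+00] F [-2.1   0.73 -2.05] T [0.091 0.566 0.026] gap 0.105 q [-0.07  0.63  1.97 -0.    0.54  0.1 ]
```

>>> send_rows([
  [0,0.0001,0,0,0,0,-1],
  [0,0.0002,0,0,0,0,-1],
  [0,0.0003,0,0,0,0,-1],
  [0,0.0004,0,0,0,0,-1],
])

```text
time_s: 10.0
tool_pos: [0.5529, -0.0099, 0.0393]
tcp_rot: [2.406, 2.02, 0.0]
force: [-2.5, 1.0, -2.9]
finger_gap: 0.106
```

```bash
python3 st.py; python3 plan.py
```

```text
normal to strip -69.5 mm (seated -68)  lateral -5.0 Fn -2.66
t 10.00 pos [552.9  -9.9  39.3] yaw 80.03 zax [ 0.  0. -1.] F [-2.52  0.99 -2.9 ] T [0.133 0.506 0.006] gap 0.106 q [-0.07  0.63  1.97  0.    0.54  0.1 ]
```

>>> send_rows([
  [0,0.0001,0,0,0,0,-1],
  [0,0.0002,0,0,0,0,-1],
  [0,0.0003,0,0,0,0,-1],
  [0,0.0004,0,0,0,0,-1],
])

```text
time_s: 10.4
tool_pos: [0.5533, -0.0099, 0.0393]
tcp_rot: [2.406, 2.02, 0.0]
force: [-2.0, 0.8, -3.0]
finger_gap: 0.103
```

```bash
python3 st.py; python3 plan.py
```

```text
normal to strip -69.1 mm (seated -68)  lateral -5.0 Fn -2.09
t 10.40 pos [553.3  -9.9  39.3] yaw 80.03 zax [ 1.e-04 -0.e+00 -1.e+00] F [-1.99  0.75 -3.03] T [0.082 0.527 0.005] gap 0.103 q [-0.07  0.63  1.97  0.    0.54  0.1 ]
```

>>> send_rows([
  [0,0.0001,0,0,0,0,-1],
  [0,0.0002,0,0,0,0,-1],
  [0,0.0003,0,0,0,0,-1],
])

```text
time_s: 10.7
tool_pos: [0.5536, -0.01, 0.0393]
tcp_rot: [2.406, 2.02, 0.0]
force: [-1.9, 1.0, -4.3]
finger_gap: 0.103
```

```bash
python3 st.py; python3 plan.py
```

```text
normal to strip -68.8 mm (seated -68)  lateral -5.0 Fn -2.09
t 10.70 pos [553.6 -10.   39.3] yaw 80.03 zax [ 0.  0. -1.] F [-1.94  1.03 -4.26] T [ 0.079  0.51  -0.038] gap 0.103 q [-0.07  0.63  1.97  0.    0.54  0.1 ]
```

>>> send_rows([
  [0,0.0001,0,0,0,0,-1],
  [0,0.0002,0,0,0,0,-1],
  [0,0.0003,0,0,0,0,-1],
])

```text
time_s: 11.0
tool_pos: [0.5538, -0.01, 0.0393]
tcp_rot: [-2.406, -2.02, 0.0]
force: [-2.4, 0.8, -3.0]
finger_gap: 0.106
```

>>> send_rows([
  [0,0.0001,0,0,0,0,-1],
  [0,0.0002,0,0,0,0,-1],
])

```text
time_s: 11.2
tool_pos: [0.554, -0.0101, 0.0393]
tcp_rot: [-2.406, -2.02, 0.0]
force: [-1.9, 0.6, -2.8]
finger_gap: 0.109
```

```bash
python3 st.py; python3 plan.py
```

```text
normal to strip -68.3 mm (seated -68)  lateral -5.0 Fn -2.00
t 11.20 pos [554.  -10.1  39.3] yaw 80.03 zax [-0.  0. -1.] F [-1.93  0.58 -2.83] T [0.028 0.465 0.012] gap 0.109 q [-0.07  0.63  1.97  0.    0.54  0.1 ]
```

```bash
cat > gap.py <<'E'
from h import *
c=eyes.calibration('wrist');im=eyes.snapshot('wrist');cv2.imwrite('pics/wl.png',im)
g=cv2.GaussianBlur(cv2.cvtColor(im,cv2.COLOR_BGR2GRAY),(3,3),0).astype(float)
# predicted strip top line, search brightest rising edge nearby
a=np.array([.6223,-.0164,.02]);u=np.array([np.sin(np.radians(9.94)),np.cos(np.radians(9.94)),0]);n=np.array([u[1],-u[0]])
P=[]
for s in np.linspace(.0,.13,60):
    x,y=w2px(c,a+u*s)
    if not(3<y<300 and 10<x<500):continue
    xi,yi=int(round(x)),int(round(y));d=np.diff(g[yi,xi-6:xi+7]);k=d.argmax();P.append(px2w(c,(xi-6+k+.5,yi),.02)[:2])
P=np.array(P);q=np.median((P-a[:2])@n);print('strip offset from est mm %.2f std %.2f n %d'%(q*1000,np.std((P-a[:2])@n)*1000,len(P)))
p=np.array(robot.get_obs()['tool_pos'])
for nm,s in dict(b3=.1035,b2=.0395).items():
    ctr=p[:2]+n*.045+u[:2]*(s+.005);x,y=w2px(c,(*ctr,.017)).round().astype(int);r=26;y0=max(0,y-r)
    l,S=cv2.connectedComponents((g[y0:y+r,x-r:x+r]<60).astype(np.uint8));m=S==S[y-y0,r]
    yy,xx=np.nonzero(m);w=px2w(c,(xx.mean()+x-r,yy.mean()+y0),.017)[:2]
    print(nm,m.sum(),'gap %.2f'%((q-(w-a[:2])@n-.023)*1000),'tcp->brg %.2f'%((w-p[:2])@n*1000))
E
python3 gap.py
```

```text
strip offset from est mm 0.73 std 0.15 n 51
b3 1316 gap 0.01 tcp->brg 46.03
b2 860 gap -0.00 tcp->brg 46.05
```

>>> send_rows([
  [0,0.0001,0,0,0,0,-1],
  [0,0.0002,0,0,0,0,-1],
])

```text
time_s: 11.45
tool_pos: [0.5543, -0.0101, 0.0393]
tcp_rot: [2.406, 2.02, 0.0]
force: [-2.5, -0.1, -3.1]
finger_gap: 0.11
```

>>> send_rows([
  [0,0.0001,0,0,0,0,-1],
  [0,0.0002,0,0,0,0,-1],
])

```text
time_s: 11.65
tool_pos: [0.5544, -0.0101, 0.0393]
tcp_rot: [-2.406, -2.02, 0.0]
force: [-2.2, 0.5, -3.6]
finger_gap: 0.106
```

```bash
python3 st.py; python3 plan.py; python3 gap.py
```

```text
normal to strip -67.9 mm (seated -68)  lateral -5.0 Fn -2.30
t 11.65 pos [554.4 -10.1  39.3] yaw 80.03 zax [-0.  0. -1.] F [-2.24  0.54 -3.56] T [ 0.074  0.492 -0.043] gap 0.106 q [-0.07  0.63  1.97  0.    0.54  0.1 ]
strip offset from est mm 0.74 std 0.15 n 51
b3 1318 gap -0.38 tcp->brg 46.00
b2 860 gap -0.38 tcp->brg 46.01
```

>>> send_rows([
  [0,0.0001,0,0,0,0,-1],
  [0,0.0002,0,0,0,0,-1],
])

```text
time_s: 11.9
tool_pos: [0.5546, -0.0102, 0.0393]
tcp_rot: [-2.406, -2.02, -0.0]
force: [-3.3, 0.5, -3.1]
finger_gap: 0.108
```

```bash
python3 plan.py
```

```text
t 11.90 pos [554.6 -10.2  39.3] yaw 80.03 zax [-0.  0. -1.] F [-3.31  0.48 -3.07] T [ 0.056  0.548 -0.018] gap 0.108 q [-0.07  0.63  1.97  0.    0.54  0.1 ]
```

>>> send_rows([
  [0,0.0001,0,0,0,0,-1],
  [0,0.0002,0,0,0,0,-1],
])

```text
time_s: 12.1
tool_pos: [0.5547, -0.0102, 0.0393]
tcp_rot: [-2.406, -2.02, 0.0]
force: [-4.0, 0.7, -2.0]
finger_gap: 0.106
```

```bash
python3 plan.py; python3 gap.py
```

```text
t 12.10 pos [554.7 -10.2  39.3] yaw 80.03 zax [-3.e-04  0.e+00 -1.e+00] F [-4.    0.68 -1.96] T [ 0.193  0.788 -0.073] gap 0.106 q [-0.07  0.63  1.97  0.    0.54  0.1 ]
strip offset from est mm 0.74 std 0.15 n 51
b3 1314 gap -0.58 tcp->brg 46.03
b2 857 gap -0.55 tcp->brg 45.99
```

>>> send_rows([
  [0,0.0001,0,0,0,0,-1],
  [0,0.0002,0,0,0,0,-1],
])

```text
time_s: 12.35
tool_pos: [0.5547, -0.0102, 0.0393]
tcp_rot: [-2.406, -2.02, 0.001]
force: [-6.1, 0.6, 0.0]
finger_gap: 0.107
```

```bash
python3 plan.py
```

```text
t 12.35 pos [554.7 -10.2  39.3] yaw 80.03 zax [-6.e-04  1.e-04 -1.e+00] F [-6.11  0.63  0.05] T [ 0.276  1.024 -0.036] gap 0.107 q [-0.07  0.63  1.97  0.    0.54  0.1 ]
```

>>> send_rows([
  [0,0.0001,0,0,0,0,-1],
  [0,0.0001,0,0,0,0,-1],
])

```text
time_s: 12.55
tool_pos: [0.5547, -0.0102, 0.0393]
tcp_rot: [-2.406, -2.02, 0.001]
force: [-5.3, 1.6, -0.3]
finger_gap: 0.101
```

```bash
python3 plan.py
```

```text
t 12.55 pos [554.7 -10.2  39.3] yaw 80.03 zax [-8.e-04  1.e-04 -1.e+00] F [-5.26  1.55 -0.27] T [ 0.25   1.053 -0.042] gap 0.101 q [-0.07  0.63  1.97  0.    0.54  0.1 ]
```

The TCP has stopped, so the row is on the strip. The moment about z is about 0, so it's square. Now I'll raise the force gradually to about 12 N.

>>> send_rows([
  [0,0.0001,0,0,0,0,-1],
  [0,0.0002,0,0,0,0,-1],
  [0,0.0003,0,0,0,0,-1],
])

```text
time_s: 12.85
tool_pos: [0.5547, -0.0102, 0.0392]
tcp_rot: [-2.405, -2.019, 0.001]
force: [-6.8, 1.8, 0.6]
finger_gap: 0.106
```

```bash
python3 plan.py; python3 st.py
```

```text
t 12.85 pos [554.7 -10.2  39.2] yaw 80.03 zax [-1.3e-03  1.0e-04 -1.0e+00] F [-6.83  1.78  0.61] T [ 0.323  1.26  -0.046] gap 0.106 q [-0.07  0.63  1.97  0.    0.54  0.1 ]
normal to strip -67.6 mm (seated -68)  lateral -5.0 Fn -7.03
```

>>> send_rows([
  [0,0.0001,0,0,0,0,-1],
  [0,0.0002,0,0,0,0,-1],
  [0,0.0003,0,0,0,0,-1],
  [0,0.0004,0,0,0,0,-1],
])

```text
time_s: 13.25
tool_pos: [0.5548, -0.0102, 0.0392]
tcp_rot: [-2.405, -2.019, 0.002]
force: [-6.8, 1.8, 0.7]
finger_gap: 0.103
```

```bash
python3 plan.py; python3 st.py
```

```text
t 13.25 pos [554.8 -10.2  39.2] yaw 80.03 zax [-1.9e-03  2.0e-04 -1.0e+00] F [-6.77  1.84  0.74] T [ 0.416  1.526 -0.003] gap 0.103 q [-0.07  0.63  1.97  0.    0.54  0.1 ]
normal to strip -67.6 mm (seated -68)  lateral -5.0 Fn -6.98
```

```bash
cat > avg.py <<'E'
from h import *
n=np.array([.985,-.1728]);u=np.array([.1728,.985]);L=[]
for i in range(8):
    eyes.snapshot('top');o=robot.get_obs();F=np.array(o['force']);T=np.array(o['torque']);L.append([F[:2]@n,F[:2]@u,F[2],T[:2]@u,T[2]])
L=np.array(L);print('t',o['time_s'],'Fn Fu Fz Tu Tz mean',L.mean(0).round(3),'std',L.std(0).round(2),'Fn',L[:,0].round(1))
E
python3 avg.py
```

```text
t 13.65 Fn Fu Fz Tu Tz mean [-7.958  0.794  1.03   1.507 -0.037] std [0.4  0.34 0.3  0.03 0.03] Fn [-8.4 -7.1 -7.9 -8.  -7.8 -8.4 -7.9 -8.1]
```

>>> send_rows([
  [0,0.0001,0,0,0,0,-1],
  [0,0.0002,0,0,0,0,-1],
  [0,0.0003,0,0,0,0,-1],
  [0,0.0004,0,0,0,0,-1],
  [0,0.0005,0,0,0,0,-1],
])

```text
time_s: 14.15
tool_pos: [0.5549, -0.0102, 0.0391]
tcp_rot: [-2.405, -2.019, 0.003]
force: [-9.1, 3.2, 1.5]
finger_gap: 0.106
```

```bash
python3 avg.py; python3 plan.py
```

```text
t 14.55 Fn Fu Fz Tu Tz mean [-9.55   0.89   2.05   1.813 -0.022] std [0.46 0.23 0.37 0.02 0.03] Fn [ -9.2  -8.7 -10.  -10.   -9.7 -10.   -9.1  -9.7]
t 14.55 pos [554.9 -10.3  39.1] yaw 80.03 zax [-2.6e-03  3.0e-04 -1.0e+00] F [-9.41  2.53  2.01] T [0.456 1.79  0.012] gap 0.107 q [-0.07  0.64  1.97  0.    0.54  0.1 ]
```

>>> send_rows([
  [0,0.0001,0,0,0,0,-1],
  [0,0.0002,0,0,0,0,-1],
  [0,0.0003,0,0,0,0,-1],
  [0,0.0004,0,0,0,0,-1],
  [0,0.0005,0,0,0,0,-1],
])

```text
time_s: 15.05
tool_pos: [0.555, -0.0103, 0.039]
tcp_rot: [-2.404, -2.018, 0.004]
force: [-12.0, 2.5, 3.1]
finger_gap: 0.107
```

```bash
python3 avg.py; python3 gap.py; python3 plan.py
```

```text
t 15.45 Fn Fu Fz Tu Tz mean [-11.063   0.981   3.12    2.121  -0.013] std [0.27 0.49 0.58 0.02 0.02] Fn [-11.1 -10.5 -11.4 -11.2 -11.  -10.9 -11.2 -11.2]
strip offset from est mm 0.71 std 0.15 n 51
b3 1326 gap -0.60 tcp->brg 45.73
b2 867 gap -0.63 tcp->brg 45.76
t 15.50 pos [554.9 -10.3  39. ] yaw 80.03 zax [-3.4e-03  3.0e-04 -1.0e+00] F [-11.2    2.62   3.14] T [ 0.495  2.053 -0.12 ] gap 0.101 q [-0.07  0.64  1.97  0.    0.54  0.1 ]
```

>>> send_rows([
  [0,0.0001,0,0,0,0,-1],
  [0,0.0002,0,0,0,0,-1],
  [0,0.0002,0,0,0,0,-1],
  [0,0.0002,0,0,0,0,-1],
  [0,0.0002,0,0,0,0,-1],
])

```text
time_s: 16.0
tool_pos: [0.555, -0.0103, 0.039]
tcp_rot: [-2.404, -2.018, 0.004]
force: [-11.1, 2.6, 3.3]
finger_gap: 0.107
```

```bash
python3 avg.py
```

```text
t 16.4 Fn Fu Fz Tu Tz mean [-1.1962e+01  1.0630e+00  3.3210e+00  2.2360e+00 -1.1000e-02] std [0.3  0.35 0.46 0.03 0.03] Fn [-12.  -12.2 -12.  -11.6 -11.6 -11.8 -12.5 -11.9]
```

>>> send_rows([
  [0,-0.0005,0,0,0,0,-1],
  [0,-0.001,0,0,0,0,-1],
  [0,-0.002,0,0,0,0,-1],
  [0,-0.003,0,0,0,0,-1],
  [0,-0.005,0,0,0,0,-1],
])

```text
time_s: 16.9
tool_pos: [0.553, -0.0099, 0.0395]
tcp_rot: [2.405, 2.019, 0.002]
force: [0.2, 0.4, -3.1]
finger_gap: 0.107
```

```bash
python3 plan.py; python3 st.py; python3 gap.py | tail -2
```

```text
t 16.90 pos [553.   -9.9  39.5] yaw 80.03 zax [ 1.8e-03 -1.0e-04 -1.0e+00] F [ 0.2   0.37 -3.08] T [-0.026 -0.02   0.001] gap 0.107 q [-0.07  0.63  1.97 -0.    0.53  0.1 ]
normal to strip -69.4 mm (seated -68)  lateral -5.0 Fn 0.13
b3 1290 gap -0.52 tcp->brg 48.08
b2 853 gap -0.61 tcp->brg 48.16
```

The row was pressed at 12.0 N with the moment near zero, and the bearings stayed put as the edge left them. I'll draw back, set down and release.

>>> send_rows([
  [0,-0.01,-0.001,0,0,0,-1],
  [0,-0.025,-0.001,0,0,0,-1],
  [0,-0.04,-0.001,0,0,0,-1],
  [0,-0.055,-0.001,0,0,0,-1],
  [0,-0.065,-0.001,0,0,0,-1],
])

```text
time_s: 17.45
tool_pos: [0.4865, 0.0018, 0.0405]
tcp_rot: [-2.406, -2.02, 0.0]
force: [-0.4, 0.6, -2.7]
finger_gap: 0.107
```

>>> send_rows([
  [0,0,0,0,0,0,-1],
  [0,0,0.0005,0,0,0,-1],
  [0,0,0.001,0,0,0,-1],
  [0,0,0.0015,0,0,0,-1],
])

```text
time_s: 17.85
tool_pos: [0.4888, 0.0014, 0.0388]
tcp_rot: [2.406, 2.02, 0.001]
force: [0.0, -0.2, -3.2]
finger_gap: 0.11
```

```bash
python3 plan.py
```

```text
t 17.85 pos [488.8   1.4  38.8] yaw 80.03 zax [ 7.e-04 -1.e-04 -1.e+00] F [ 0.01 -0.19 -3.17] T [ 0.06  -0.041  0.029] gap 0.110 q [-0.06  0.58  2.12 -0.    0.44  0.11]
```

>>> send_rows([
  [0,0,0.0003,0,0,0,-1],
  [0,0,0.0005,0,0,0,-1],
  [0,0,0.0005,0,0,0,-1],
])

```text
time_s: 18.15
tool_pos: [0.4883, 0.0015, 0.0383]
tcp_rot: [2.406, 2.02, 0.0]
force: [0.5, -0.4, -0.6]
finger_gap: 0.104
```

```bash
python3 plan.py
```

```text
t 18.15 pos [488.3   1.5  38.3] yaw 80.03 zax [ 4.e-04 -0.e+00 -1.e+00] F [ 0.5  -0.41 -0.58] T [-0.056 -0.127  0.039] gap 0.104 q [-0.06  0.58  2.12  0.    0.44  0.11]
```

>>> send_rows([
  [0,0,0,0,0,0,-0.6],
  [0,0,0,0,0,0,-0.2],
  [0,0,0,0,0,0,0.2],
  [0,0,0,0,0,0,0.2],
  [0,0,0,0,0,0,0.2],
])

```text
time_s: 18.65
tool_pos: [0.4881, 0.0016, 0.0383]
tcp_rot: [2.406, 2.02, 0.0]
force: [-0.0, -0.2, -0.4]
finger_gap: 0.599
```

>>> send_rows([
  [0,0,-0.01,0,0,0,0.2],
  [0,0,-0.03,0,0,0,0.2],
  [0,0,-0.06,0,0,0,0.2],
  [0,0,-0.1,0,0,0,0.2],
  [0,0,-0.14,0,0,0,0.2],
])

```text
time_s: 19.15
tool_pos: [0.4875, 0.0016, 0.1802]
tcp_rot: [-2.406, -2.02, 0.001]
force: [0.8, -0.3, -0.6]
finger_gap: 0.601
```

```bash
python3 plan.py .45 -.35 .25 60; python3 - <<'E'
from h import *
im=eyes.snapshot('wrist');im2=eyes.snapshot('scene')
cv2.imwrite('pics/f1.png',cv2.resize(im2[115:275,130:370],None,fx=3.3,fy=3.3,interpolation=cv2.INTER_CUBIC))
E
```

```text
t 19.15 pos [487.5   1.6 180.2] yaw 80.03 zax [-7.e-04  0.e+00 -1.e+00] F [ 0.84 -0.29 -0.65] T [-0.003 -0.064 -0.026] gap 0.601 q [-0.06  0.34  2.03  0.    0.78  0.12]
shift [-0.3528  0.0239 -0.0698] turn [-6.000e-04  2.000e-04  3.496e-01]
```

View pics/f1.png

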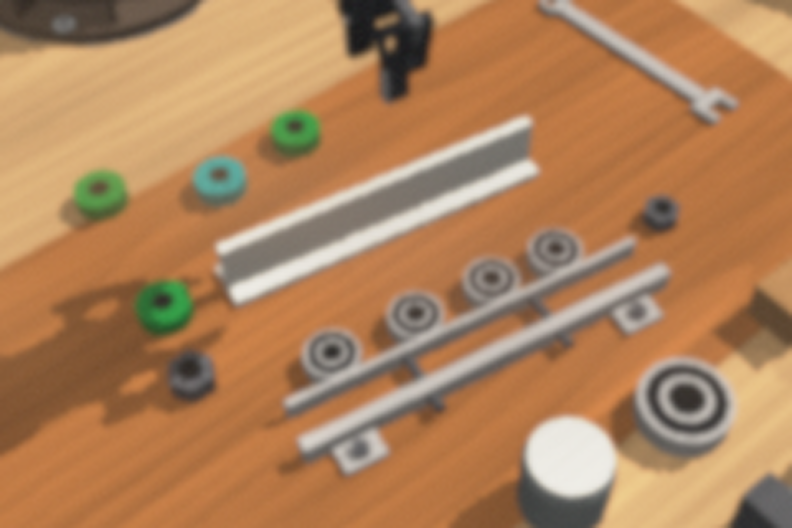

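The straightedge stands clear, and the four bearings line up against the strip at (330,355), (414,315), (490,280) and (555,248). I'll move the arm aside for one last check from the top.

>>> send_rows([
  [-0.03,0,-0.03,0,0,0,0.2],
  [-0.075,0.005,-0.06,0,0,0,0.2],
  [-0.12,0.01,-0.07,0,0,0.05,0.2],
  [-0.165,0.015,-0.07,0,0,0.1,0.2],
  [-0.21,0.02,-0.07,0,0,0.15,0.2],
])

```text
time_s: 19.75
tool_pos: [0.471, -0.2106, 0.2494]
tcp_rot: [2.551, 1.831, 0.001]
force: [0.9, -0.2, -0.6]
finger_gap: 0.599
```

>>> send_rows([
  [-0.045,0,0,0,0,0,0.2],
  [-0.09,0,0,0,0,0,0.2],
  [-0.135,0,0,0,0,0,0.2],
  [-0.18,0,0,0,0,0,0.2],
  [-0.18,0,0,0,0,0,0.2],
])

```text
time_s: 20.25
tool_pos: [0.4123, -0.3838, 0.2485]
tcp_rot: [2.553, 1.829, -0.001]
force: [0.3, 0.9, 1.0]
finger_gap: 0.599
```

```bash
python3 plan.py; python3 - <<'E'
from h import *
im=eyes.snapshot('top');cv2.imwrite('pics/t9.png',im)
cv2.imwrite('pics/t9c.png',cv2.resize(im[120:262,170:370],(800,568),interpolation=cv2.INTER_CUBIC))
E
```

```text
t 20.25 pos [ 412.3 -383.8  248.5] yaw 71.23 zax [ 1.0e-04 -1.5e-03 -1.0e+00] F [0.32 0.85 0.97] T [ 0.018 -0.028 -0.036] gap 0.599 q [-0.8   0.35  1.79 -0.    1.   -0.47]
```

View pics/t9c.png

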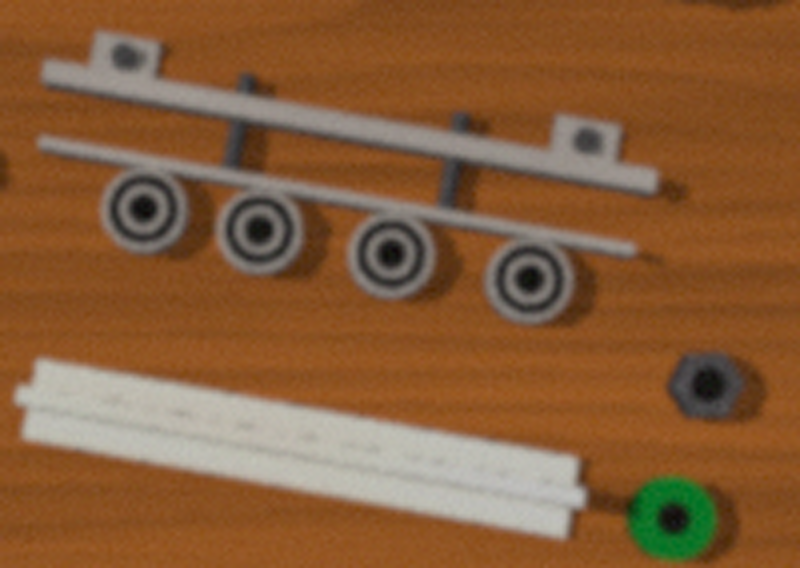

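The picture shows all four bearings touching the strip: centres at (144,209), (259,231), (391,255) and (529,279) are collinear to about 1 px. The nut at (707,384) and green disc at (673,519) haven't moved, and the straightedge stands clear.

```bash
python3 -c "
from h import *
print(ticket.sign_off())"
```

```text
the job is handed in; nothing more can be done
None
```

The four bearings are lined up against the strip, the straightedge is standing clear on its foot, and the job was handed in at about 20 s.

- **Pressing:** I gripped the straightedge by its rib, carried it over the loose parts, lowered it behind the row and pushed square to the strip. I pressed up to about 12.0 N at the wrist, with the turning moment near zero, so the row was loaded evenly.
- **Last checks:** In the final top view the bearing centres are collinear to about 1 px (roughly 0.6 mm) and touch the strip. Nut_b and the nearest green disc are where they started. The straightedge's front edge is about 65 mm behind the bearings. The gripper never touched the bearings.
- **Didn't agree:**
  - The sliding force read only about 2–4 N during the slow push, below the 4–7 N implied for four bearings. I chose 12 N so the rail stays under 14 N either way; the excess over sliding is about 8 N on the higher readings and up to about 10 N on the lower ones.
  - The camera gap estimate read about −0.6 mm at contact, so I relied on force and stopped motion instead.
  - The foot may have rested lightly on the bench while pressing, because the vertical force rose by about 6 N.

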